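Level the sprung set-up plate and hold it seated

TASK

On the blue levelling stand, flip the ball-ended cam lever right over so that it no longer props up the steel plate. Then grip the round black knob, press it down so that the foot under it stands firmly on its anvil, and turn it until the bubble of the spirit level on the plate lies between the two black lines. Finish while still gripping the knob and pressing it down, with the bubble between the lines, and leave the other things on the table undisturbed.

Things in the scene. Friction and masses are not known exactly. Their poses are not given: they have to be found in the camera images.
- stand_mid (a point): centre of the top face of the stand's blue base (110 mm in x, 300 mm in y, 18 mm high), fixed. Its y axis runs along the plate from the knob end (-y) to the hinge end (+y), z up. Knob axis at x 0, y -115 mm; hinge axis at y +105 mm. The steel plate above (90 x 262 x 12 mm, top 48 mm above this point when level) is sprung: left alone its knob end stands about 4 mm high.
- lever_pivot (a point): point on the cam lever's pivot axis (the stand's x axis), in the plane in which the handle swings, on the far (+x) side of the plate, 27 mm outside its edge. Axes as the stand's; it does not move.
- lever_ball (a point): centre of the black ball, 20 mm across, at the end of the cam lever's steel handle (10 mm thick), 80 mm from lever_pivot.
- lever (a joint): cam lever angle, rad. At 0 the handle leans 45 degrees from upright towards the knob end (-y of the stand) and its cam props the plate up, so the foot cannot be seated. It swings up and over to a stop at 1.57, leaning 45 degrees towards the hinge end (+y): plate free. It starts near 0, turns easily (0.06 N m) and stays where it is left.
- knob: the round black knob of the levelling foot, 36 mm across (37 over the flutes), 30 mm high; its underside 28 to 34 mm above the plate. Clockwise from above screws the foot out, 2.5 mm per rad: with the foot seated the plate rises and the bubble moves towards the knob end, about 11 mm per rad. It starts 0.9 to 2.7 rad short, turns easily (0.1 N m) and stays where left; its stop lies further on.
- knob_grip (a point): centre of the knob's round part, on its axis: where to grip it, about 105 to 120 mm above the table. Fingers of any yaw fit. The level's end is 70 mm from the axis.
- foot: the steel screw foot under the knob, carried by the plate, with a ball end 16 mm across. Unpressed it hangs 3 to 11 mm above the anvil; seating it takes about 4 to 6 N on the knob against the plate's springs, and any further push is carried by the anvil. While seated the knob stays at one height as it is turned. Origin on the screw axis.
- anvil: the round steel pad, 32 mm across, fixed on the stand under the foot; its origin is 6 mm below its top. Its height differs by up to 1 mm from one start to the next.
- vial_mid (a point): middle of the spirit level's vial, on top of the iron level (30 x 130 mm, 22 mm high) fixed along the plate, 135 mm from the knob's axis. Axes as the plate's: y towards the hinge end. Two black lines, 2 mm wide, cross the vial 14 mm either side of it.
- bubble_mid (a point): middle of the pale bubble, 16 mm long, 11 mm wide, which moves along the vial (y of vial_mid) to whichever end of the plate is higher, 1 mm for each 0.001 rad of tilt. Centred at y 0; it lies between the lines up to 5 mm either side.
- vblock: bystander: steel V-block, 60 x 50 x 44 mm, origin at the centre of its underside
- setup_block: bystander: drilled iron set-up block, 50 x 75 x 25 mm, lying flat
- caliper: bystander: digital caliper lying flat beyond the lever, 240 mm long, 14 mm high
- ring_gauge: bystander: steel ring, 52 mm across, 20 mm high
- plug_gauge: bystander: upright steel plug gauge, 26 mm across, 65 mm high
- driver: bystander: screwdriver with a black handle, lying on the table
- bush: bystander: brass bush, 40 mm across, 30 mm high

How it is judged (in metres and radians):
On the way, in this order (a step that is already met when the one before it is completed fails the run):
1. the cam lever is flipped over, freeing the plate (value of joint lever above 1.2 rad), for 0.1 s.
2. the foot is pressed on to its anvil by the gripped knob (contact force between foot and anvil above 2 N and contact force between the fingers and knob above 2 N), for 0.2 s.
At the end, for the whole second after the job is handed in: the cam lever is over (above 1.2 rad), the fingers still hold the knob (more than 2 N) and press the foot on to its anvil with more than 2 N, and the bubble's middle is within 6 mm of the vial's middle (all of step 2 and value of joint lever above 1.2 rad and y of bubble_mid in the frame of vial_mid between -0.006 and 0.006 m); the arm keeps its last pose, push and grip.
It fails at once if another thing on the table was pushed by more than 30 mm (distance of any of vblock, setup_block, caliper, ring_gauge, plug_gauge, driver, bush from where it was at the start of the episode above 0.03 m).
It also fails if it takes over 72 s, if anything falls off the work surface, if the arm or the gripper's body presses on something with over 40 N, if the wrist force passes 120 N, or if a joint passes its speed limit or range.

ROBOT

A 7-joint arm with a two-finger parallel gripper is mounted at the origin on the work surface. World frame = base frame: x ahead of the robot, y to its left, z up, the work surface at z = 0. Lengths are in mm, angles in rad, forces in N, time in s.
With the tool pointing down it reaches from about 425 to 875 mm from the base axis. Payload 4.7 kg.
Tool frame: the origin (TCP) lies at the very end of the fingers, on their centre line; the grasp point (between the pads) lies 19 mm behind it; z points along the fingers, x is the direction in which the jaws open and shut, and the axes are right-handed (so a half turn about z gives the same grasp; the last joint's range is limited). The gripper opens to 87 mm and grips with 3 to 60 N. Pads are 19 mm wide; open, the fingers measure 117 mm over their backs; the gripper's body (75 mm by 190 mm) begins 51 mm behind the grasp point.
Start: joints at [-1.303, 0.321, -0.07, 1.45, 0.023, 1.371, -0.057], TCP at [163.231, 629.191, 222.587] pointing down, gripper open.
Joint ranges: [-2.86, 2.86], [-0.3, 2.09], [-1.38, 1.24], [0.06, 2.45], [-1.56, 4.7], [0.09, 2.05], [-2.69, 2.69]. Speed limits (rad/s): [2.57, 2.57, 3.14, 3.14, 3.14, 3.14, 3.14].

INTERFACE

Orientations are given as a rotation vector (axis times angle).
In Python, from bench import get_state, read_camera, hand_in gives the robot as it stands.
- The arm moves only by the tool carry_out, never from a script. Its arguments are lists of equal length, an entry for each row: "gripper": the opening, from -1 (shut) to 1 (fully open); "delta_pos": the shift along the tool's x, y, z in mm, a list of three; "rotation": the turn, a rotation vector about the tool's x, y, z in rad, a list of three. In form: {"gripper": [gripper, ...], "delta_pos": [[x, y, z], ...], "rotation": [[wx, wy, wz], ...]}. A call has 1 to 10 rows; each row shifts and turns the commanded pose from where the row before left it, along the tool's axes as they then stand; what a row does not reach is not made up. A row lasts 1/8 s, in which the tool goes at most 62.5 mm and 10.7 degrees, less where a joint would pass 70% of its speed; a pose out of reach is approached as far as the arm can. A call is refused whole if a number of a shift passes 62.5 or a number of a turn 0.188, either way. A call with a gripper value outside its range is refused whole. The fingers move at their own pace and stop on an object; "squeeze" is the grip in N (left out, the last holds). Time passes only in rows, so rows that do not move let the fingers close. It gives the time, the measured TCP pose, the force and the opening at its end, in the units of the state.
- get_state(): the state, without advancing time (a new reading comes with each control period).
- read_camera(name): name is "side" or "top"; returns a dict with "image" (420x560x3 uint8, red, green, blue), "mtx" (3x3 intrinsics, pixels), "extrinsics" (4x4, takes a point from camera to world coordinates). Camera axes: x right, y up, looking along -z (the intrinsics and any distortion apply to the point x, -y, -z); pixel columns grow to the right and rows downward; lengths in mm; the calibration is good to about 2 mm. A picture is of the moment at which its call begins. There is no depth.
- hand_in(): hands the job in, once; it reports no verdict.
The state is a dict: "t": time; "q": joint angles; "joint_vel": joint speeds; "joint_efforts": joint torques, N m; "eef_pos": TCP position; "ee_rot": TCP orientation; "ft_force": force on the tool from outside, world axes, zero at the start; "wrist_torque": the same for the moment, N m; "width": opening from 0.0 (shut) to 1.0 (fully open).
Only numpy, scipy, OpenCV 4.12 (cv2) and the standard library are available. Lean on these libraries where they do the work, as an engineer would, in place of code of your own. Each camera call takes 0.05 s, during which the arm holds its last target. There are 200 camera calls.

## Working session

There is one attempt and no reset: what is moved stays moved. The work goes in short steps, Python scripts to look and compute and a tool call to move; the robot and the scene stay as the last step left them, time stands still between calls to the robot, and variables do not carry over. Pictures are saved under pics/ and viewed, about 8 in all and at most 12, crops included, and the job is handed in when it is done.

Besides the shell and the picture viewer there is one more tool, called after "Emit:" as name(argument=value, ...) on one line, values as JSON. carry_out: Moves the arm, as the interface text tells. Its arguments: {"type":"object","properties":{"gripper":{"type":"array","items":{"type":"number"}},"delta_pos":{"type":"array","items":{"type":"array","items":{"type":"number"}}},"rotation":{"type":"array","items":{"type":"array","items":{"type":"number"}}},"squeeze":{"type":"number"}},"required":["gripper","delta_pos","rotation"]}

```bash
ls; mkdir -p pics
python3 - <<'E'
from bench import *
import cv2,numpy as np
print(get_state())
for n in("side","top"):
    c=read_camera(n);cv2.imwrite(f"pics/{n}0.png",c["image"][:,:,::-1]);print(n,{k:v for k,v in c.items() if k!="image"})
    np.savez(f"{n}0.npz",**c)
E
```

```text
pics
{'t': 0.0, 'q': array([-1.30291438,  0.32184286, -0.07007624,  1.45163254,  0.022588  ,
        1.37080457, -0.05692935]), 'joint_vel': array([ 5.69715339e-04,  1.29282414e-03, -3.27676825e-04,  2.76352684e-04,
       -2.06438565e-05, -7.92773058e-04, -3.20176554e-05]), 'joint_efforts': array([ 1.72590699e-04, -4.91308558e+01, -4.03710930e-01, -3.12516010e+01,
       -6.39278744e-02,  4.38902120e-02,  1.85984309e-04]), 'eef_pos': array([163.10719006, 628.64658888, 221.46986454]), 'ee_rot': array([ 2.48374199e+00,  1.92168996e+00, -2.27371736e-03]), 'ft_force': array([-0.05026327, -0.43113333,  0.24583576]), 'wrist_torque': array([ 0.00827442, -0.01291582, -0.02979077]), 'width': 1.0006156166752538}
side {'mtx': array([[532.72107436,   0.        , 285.05765297],
       [  0.        , 532.72107436, 204.81077312],
       [  0.        ,   0.        ,   1.        ]]), 'extrinsics': array([[ 9.79028031e-01,  1.43852185e-01, -1.44259013e-01,
         3.82049880e+02],
       [-2.03515385e-01,  6.58427486e-01, -7.24606606e-01,
        -6.88630639e+02],
       [-9.25214461e-03,  7.38769108e-01,  6.73895098e-01,
         7.94705888e+02],
       [ 0.00000000e+00,  0.00000000e+00,  0.00000000e+00,
         1.00000000e+00]])}
top {'mtx': array([[492.22655372,   0.        , 282.17741931],
       [  0.        , 492.22655372, 213.5184807 ],
       [  0.        ,   0.        ,   1.        ]]), 'extrinsics': array([[-9.09922106e-03,  9.86227527e-01, -1.65143785e-01,
         3.62120740e+02],
       [-9.99957135e-01, -9.25707640e-03, -1.86216739e-04,
         5.01651062e+01],
       [-1.71240071e-03,  1.65135012e-01,  9.86269484e-01,
         1.17267983e+03],
       [ 0.00000000e+00,  0.00000000e+00,  0.00000000e+00,
         1.00000000e+00]])}
```

View pics/side0.png

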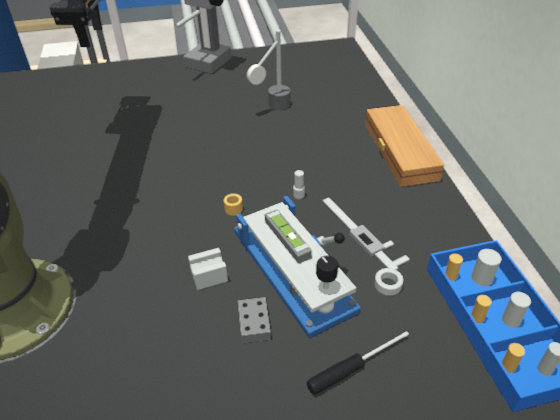

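View pics/top0.png

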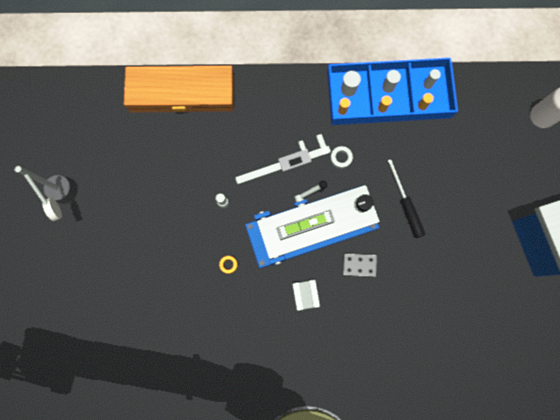

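Side view: knob about (327,268), lever ball (339,238), bubble near the vial's far end. Top view: ball (323,184), knob (364,203). Next I enlarge crops to get better picks.

```bash
cat > h.py <<'E'
import numpy as np,cv2
from scipy.spatial.transform import Rotation as R
def cam(n,k=0):
    return np.load(f"{n}{k}.npz")
def ray(c,u,v):
    K=c["mtx"];E=c["extrinsics"]
    d=np.array([(u-K[0,2])/K[0,0],-(v-K[1,2])/K[1,1],-1.]);d=E[:3,:3]@d
    return E[:3,3],d/np.linalg.norm(d)
def onz(c,u,v,z):
    o,d=ray(c,u,v);return o+d*(z-o[2])/d[2]
def tri(a,pa,b,pb):
    o1,d1=ray(a,*pa);o2,d2=ray(b,*pb)
    s=np.linalg.lstsq(np.c_[d1,-d2],o2-o1,rcond=None)[0]
    p,q=o1+s[0]*d1,o2+s[1]*d2
    return (p+q)/2,np.linalg.norm(p-q)
def proj(c,P):
    E=c["extrinsics"];p=E[:3,:3].T@(np.asarray(P,float)-E[:3,3]);K=c["mtx"]
    return np.array([K[0,0]*p[0]/-p[2]+K[0,2],K[1,1]*-p[1]/-p[2]+K[1,2]])
E
python3 - <<'E'
from h import *
s,t=cam("side"),cam("top")
p=tri(s,(339,238),t,(323,184.5));print("ball",p);print("knobtop",tri(s,(327,264),t,(364.5,203)))
a=s["image"][195:330,225:375];b=t["image"][140:270,240:390]
f=lambda x:cv2.resize(x,(600,int(x.shape[0]*4)),interpolation=cv2.INTER_CUBIC)
m=np.clip(np.vstack([f(a)[:,:,::-1],f(b)[:,:,::-1]]).astype(float)*1.0,0,255)
m1=np.clip((f(a)[:,:,::-1]/255.)**.5*255,0,255);m2=(f(b)[:,:,::-1]/255.)**.5*255
cv2.imwrite("pics/c1.png",m1);cv2.imwrite("pics/c2.png",m2)
E
```

```text
ball (array([609.5487859 , -42.14934915,  91.64572334]), np.float64(2.1936144269226374))
knobtop (array([ 560.93173772, -128.02723194,  126.87333954]), np.float64(4.57315802843595))[ WARN:0@0.729] global loadsave.cpp:1063 imwrite_ Unsupported depth image for selected encoder is fallbacked to CV_8U.
```

View pics/c1.png

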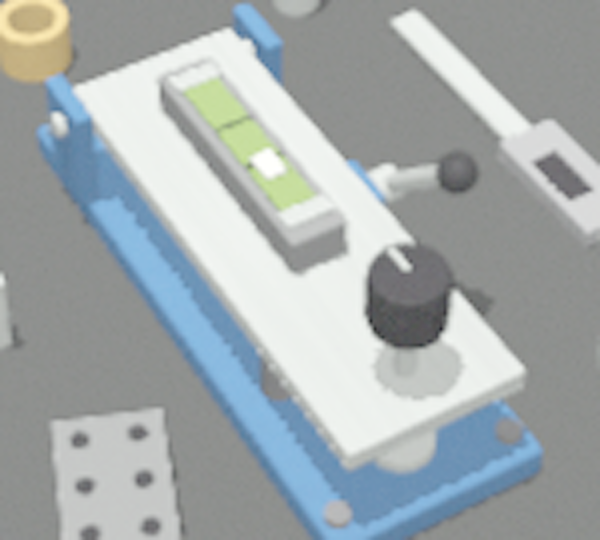

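View pics/c2.png

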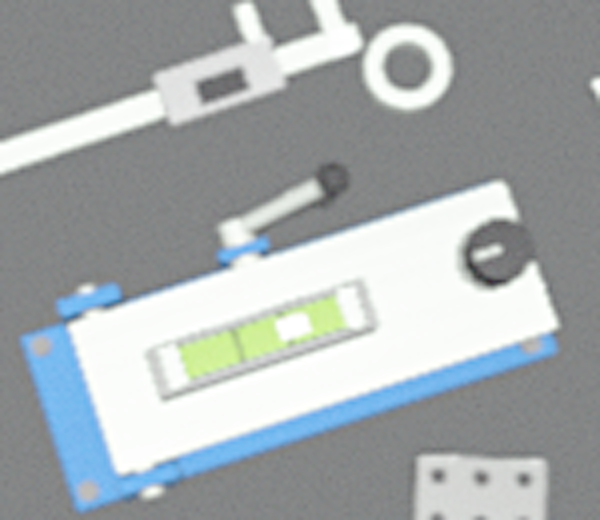

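Run:
```python
from h import *
s,t=cam("side"),cam("top")
T=lambda x,y:(240+x/4,140+y/4)
S=lambda x,y:(225+x/4,195+y/4)
a,b,c=[onz(t,*T(*p),18) for p in((41,346),(88,491),(532,346))]
mid=(a+c)/2;y=(b-c);y/=np.linalg.norm(y);x=np.cross(y,[0,0,1])
print("sizes",np.linalg.norm(a-b),np.linalg.norm(b-c),"mid",mid,"yaw",np.arctan2(-x[0]*0+x[1],x[0]),y,x,x@(a-b)/np.linalg.norm(a-b))
d,e=[onz(s,*S(*p),18) for p in((338,513),(510,430))]
print("side screws",d,e,"top BR",c)
ball,r=tri(s,S(458,172),t,T(332,181));print("ball",ball,r,"local",x@(ball-mid),y@(ball-mid),ball[2]-18)
k,r=tri(s,S(408,272),t,T(499,251));print("knobtop",k,r,"local",x@(k-mid),y@(k-mid),k[2]-18)
g=mid-115*y;print("knob axis from mid",g)
piv=mid+x*72;print(piv)
for n,u in(("vblock",(306,295)),("ring",(341,156)),("bush",(228,264)),("driver",(413,215))):
  print(n,onz(t,*u,15))
```

```text
sizes 90.20566321701087 275.80898998692345 mid [523.64544155 -19.02459929  18.        ] yaw 0.3062640288937299 [-0.30149863  0.95346661  0.        ] [ 0.95346661  0.30149863 -0.        ] 0.9999873683730114
side screws [ 527.64947707 -161.71693433   18.        ] [ 613.77980309 -134.6616826    18.        ] top BR [ 522.28830542 -164.32634945   18.        ]
ball [609.17839624 -42.28034622  91.42530868] 4.754685618675992 local 74.54124074376874 -47.961646450977106 73.42530867806738
knobtop [ 560.88188647 -128.12619631  129.51562628] 4.382160428069817 local 2.6097254598783053 -115.25146694904618 111.51562627979246
knob axis from mid [ 558.31778344 -128.67325961   18.        ]
[592.29503757   2.68330171  18.        ]
vblock [363.77286526  -3.1421364   15.        ]
ring [696.43455701 -93.94191326  15.        ]
bush [437.14392228 178.50832904  15.        ]
driver [ 549.46216194 -261.23796358   15.        ]
```

Emit:
carry_out(gripper=[-1,-1,-1,-1,-1,-1,-1,-1,-1,-1], delta_pos=[[-3,51,0],[-3,51,0],[-3,51,0],[-3,51,0],[-3,51,0],[-3,51,0],[-3,51,0],[-3,51,0],[-3,51,0],[-3,51,0]], rotation=[[0,0,0.08],[0,0,0.08],[0,0,0.08],[0,0,0.08],[0,0,0.08],[0,0,0.08],[0,0,0.08],[0,0,0.08],[0,0,0.08],[0,0,0.08]], squeeze=10)

```text
t: 1.35
eef_pos: [553.1, 317.7, 221.9]
ee_rot: [3.038, 0.799, -0.001]
ft_force: [0.3, 0.2, -0.2]
width: 0.021
```

Emit:
carry_out(gripper=[-1,-1,-1,-1,-1,-1,-1,-1,-1], delta_pos=[[-3,51,0],[-3,51,0],[-3,51,0],[-3,51,0],[-3,51,0],[-3,51,0],[-3,51,0],[-3,51,0],[0,0,0]], rotation=[[0,0,0.04],[0,0,0.04],[0,0,0.04],[0,0,0.04],[0,0,0.04],[0,0,0],[0,0,0],[0,0,0],[0,0,0]])

```text
t: 2.48
eef_pos: [685.1, -73.3, 221.9]
ee_rot: [3.101, 0.481, -0.003]
ft_force: [-0.2, 0.3, 1.3]
width: 0.005
```

```bash
cat >> h.py <<'E'
MID=np.array([525,-18,18.]);Y=np.array([-.3015,.9535,0]);X=np.array([.9535,.3015,0])
def loc(p):
    d=np.asarray(p)-MID;return np.round([X@d,Y@d,d[2]],1)
def W(x,y,z): return MID+x*X+y*Y+[0,0,z]
def st():
    from bench import get_state
    g=get_state();r=R.from_rotvec(g["ee_rot"]);m=r.as_matrix()
    print("t",round(g["t"],2),"pos",g["eef_pos"].round(1),"loc",loc(g["eef_pos"]),"yaw",round(np.arctan2(m[1,0],m[0,0]),3),"z",m[:,2].round(3),"q",g["q"].round(2),"F",g["ft_force"].round(1),"w",round(g["width"],3))
    return g,r
def to(p):
    g,r=st();print("tool shift",r.inv().apply(np.asarray(p)-g["eef_pos"]).round(1))
E
python3 -c "
from h import *
to(W(75,-88,67+60))"
```

```text
t 2.48 pos [685.1 -73.3 221.9] loc [ 136.  -101.   203.9] yaw 0.308 z [-0.001 -0.004 -1.   ] q [-0.29  0.43  0.49  1.36 -0.2   1.4   0.51] F [-0.2  0.3  1.3] w 0.005
tool shift [-60.8 -13.4  77. ]
```

Emit:
carry_out(gripper=[-1,-1,-1,-1,-1,-1], delta_pos=[[-31,-6,20],[-30,-6,40],[0,0,40],[0,0,30],[0,0,7],[0,0,0]], rotation=[[0,0,0],[0,0,0],[0,0,0],[0,0,0],[0,0,0],[0,0,0]])

```text
t: 3.22
eef_pos: [624.2, -72.9, 85.7]
ee_rot: [-3.102, -0.497, 0.0]
ft_force: [0.3, 0.5, -1.2]
width: 0.011
```

Run:
```python
from h import *
from bench import *
st()
ims=[]
for n in("side","top"):
    c=read_camera(n);np.savez(f"{n}1.npz",**c)
    u,v=proj(c,W(73,-48,73)).astype(int)
    ims.append(cv2.resize(c["image"][v-50:v+50,u-65:u+65,::-1],(390,300)))
m=(np.hstack(ims)/255.)**.5*255
cv2.imwrite("pics/d1.png",m.astype(np.uint8))
```

```text
t 3.23 pos [624.2 -72.9  85.7] loc [ 78.  -82.3  67.7] yaw 0.318 z [-0.  0. -1.] q [-0.31  0.4   0.48  1.68 -0.2   1.11  0.54] F [ 0.3  0.5 -1.2] w 0.011
```

View pics/d1.png

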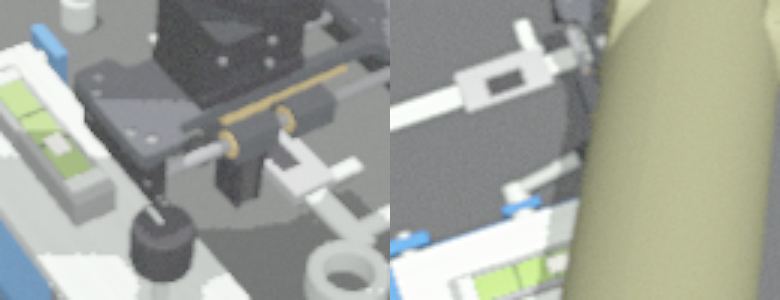

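Emit:
carry_out(gripper=[-1,-1,-1,-1,-1,-1,-1,-1], delta_pos=[[0,-12,0],[0,-15,0],[0,-15,0],[0,-15,0],[0,-15,0],[0,-15,0],[0,-15,0],[0,0,0]], rotation=[[0,0,0],[0,0,0],[0,0,0],[0,0,0],[0,0,0],[0,0,0],[0,0,0],[0,0,0]])

```text
t: 4.32
eef_pos: [591.6, 25.8, 85.3]
ee_rot: [-3.1, -0.5, 0.001]
ft_force: [0.0, -0.4, -0.6]
width: 0.005
```

Run:
```python
from h import *
from bench import *
st()
ims=[]
for n in("side","top"):
    c=read_camera(n);np.savez(f"{n}2.npz",**c)
    u,v=proj(c,W(73,20,73)).astype(int)
    ims.append(cv2.resize(c["image"][v-50:v+50,u-65:u+65,::-1],(390,300)))
m=(np.hstack(ims)/255.)**.5*255
cv2.imwrite("pics/d2.png",m.astype(np.uint8))
```

```text
t 4.33 pos [591.6  25.8  85.3] loc [76.7 21.6 67.3] yaw 0.32 z [-0.001  0.001 -1.   ] q [-0.46  0.32  0.44  1.77 -0.15  1.08  0.35] F [ 0.  -0.4 -0.6] w 0.005
```

View pics/d2.png

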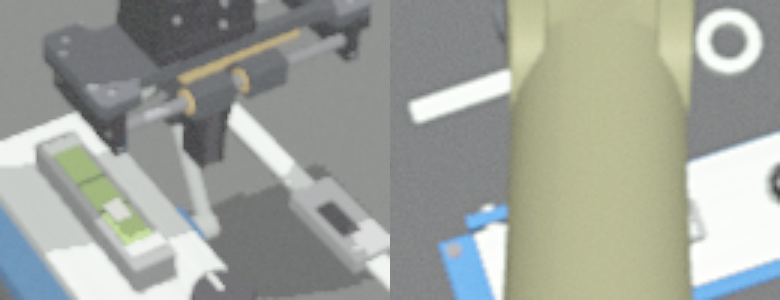

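Emit:
carry_out(gripper=[-1,-1,-1,-1,-1,-1,-1,-1,-1,-1], delta_pos=[[0,-8,0],[0,-8,0],[0,0,0],[0,40,0],[0,40,-20],[0,40,-60],[0,50,-50],[0,50,0],[0,50,0],[0,0,0]], rotation=[[0,0,0],[0,0,0],[0,0,0],[0,0,0],[0,0,0],[0,0,0],[0,0,0],[0,0,0],[0,0,0],[0,0,0]])

```text
t: 5.68
eef_pos: [666.9, -213.5, 201.3]
ee_rot: [3.101, 0.484, -0.002]
ft_force: [-0.4, 0.1, 0.2]
width: 0.009
```

Run:
```python
from h import *
from bench import *
st()
ims=[]
for n in("side","top"):
    c=read_camera(n);np.savez(f"{n}3.npz",**c)
    u,v=proj(c,W(40,-20,60)).astype(int);print(n,u,v)
    for a in(0,.785,1.2,1.57): print(a,proj(c,W(72,8.6+80*np.sin(a-.785),17+80*np.cos(a-.785))).round(1)-[u-65,v-65])
    ims.append(cv2.resize(c["image"][v-65:v+65,u-65:u+65,::-1],(390,390)))
m=(np.hstack(ims)/255.)**.5*255
cv2.imwrite("pics/d3.png",m.astype(np.uint8))
```

```text
t 5.67 pos [ 666.9 -213.5  201.3] loc [  76.4 -229.2  183.3] yaw 0.31 z [-0.001 -0.004 -1.   ] q [-0.11  0.47  0.55  1.36 -0.24  1.38  0.74] F [-0.4  0.1  0.2] w 0.009
side 314 240
0 [88.6 63.2]
0.785 [72.6 35.6]
1.2 [63.5 28.2]
1.57 [56.8 27.3]
top 315 202
0 [73.  47.6]
0.785 [49.5 53.1]
1.2 [35.5 58.2]
1.57 [25.1 63. ]
```

View pics/d3.png

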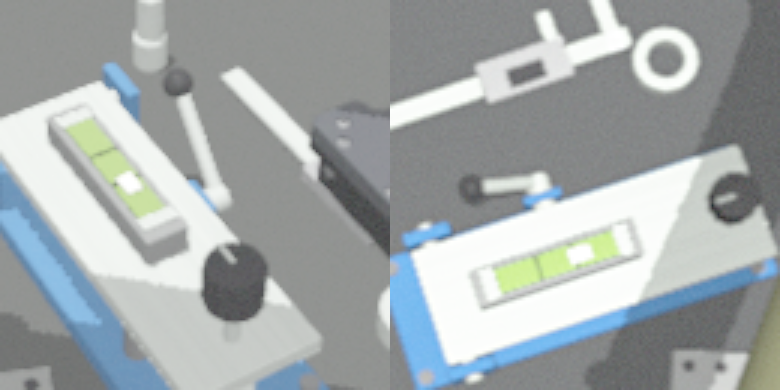

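Lever is over: its ball lies within about 2 px of the predicted position for 1.5 rad in both views. Next I turn the wrist back for room to screw, and open the gripper.

Emit:
carry_out(gripper=[1,1,1,1,1,1,1,1,1], delta_pos=[[0,0,0],[0,0,0],[0,0,0],[0,0,0],[0,0,0],[0,0,0],[0,0,0],[0,0,0],[0,0,0]], rotation=[[0,0,-0.16],[0,0,-0.16],[0,0,-0.16],[0,0,-0.16],[0,0,-0.16],[0,0,-0.16],[0,0,-0.16],[0,0,-0.16],[0,0,0]])

```text
t: 6.9
eef_pos: [668.2, -204.9, 202.0]
ee_rot: [-2.19, -2.251, -0.002]
ft_force: [0.5, 0.0, 0.2]
width: 0.938
```

Run:
```python
from h import *
to((560,-128,150))
s,t=cam("side",3),cam("top",3)
# knob outline check: dark blob in each view
for n,c,p in(("side",s,(327,268)),("top",t,(365,203))):
    g=cv2.cvtColor(c["image"],cv2.COLOR_RGB2GRAY);m=(g<60).astype(np.uint8)
    m2=np.zeros_like(m);m2[p[1]-22:p[1]+22,p[0]-11:p[0]+11]=m[p[1]-22:p[1]+22,p[0]-11:p[0]+11]
    _,l,st_,ce=cv2.connectedComponentsWithStats(m2);k=l[p[1],p[0]];print(n,st_[k],ce[k])
```

```text
t 6.9 pos [ 668.2 -204.9  202. ] loc [  80.2 -221.4  184. ] yaw 1.598 z [ 0.     0.002 -1.   ] q [ 0.03  0.44  0.32  1.35 -0.14  1.37  1.95] F [0.5 0.  0.2] w 0.938
tool shift [  79.8 -106.1   52. ]
side [316 256  22  26 433] [326.84064665 269.00923788]
top [354 181  22  31 413] [366.44309927 194.86924939]
```

Emit:
carry_out(gripper=[1,1,1,1], delta_pos=[[27,-35,0],[27,-35,0],[26,-36,30],[0,0,10]], rotation=[[0,0,0],[0,0,0],[0,0,0],[0,0,0]])

```text
t: 7.4
eef_pos: [555.7, -126.0, 159.2]
ee_rot: [-2.186, -2.247, 0.002]
ft_force: [0.6, -0.2, -0.0]
width: 0.996
```

Run:
```python
from h import *
from bench import *
s=cam("side",3)
print(onz(s,327,269,114), onz(s,327.3,262.5,129.5),loc(onz(s,327,269,114)))
to((560,-128,95))
c=read_camera("side");np.savez("side4.npz",**c)
u,v=proj(c,(560,-128,115)).astype(int)
print(u,v)
m=(cv2.resize(c["image"][v-65:v+65,u-65:u+65,::-1],(520,520))/255.)**.5*255
cv2.imwrite("pics/d4.png",m.astype(np.uint8))
```

```text
[ 563.90087078 -127.72193126  114.        ] [ 563.91478213 -126.96960912  129.5       ] [   4.  -116.3   96. ]
t 7.4 pos [ 555.7 -126.   159.2] loc [  -3.3 -112.2  141.2] yaw 1.598 z [-0.006  0.004 -1.   ] q [-0.08  0.2   0.3   1.74 -0.06  1.22  1.83] F [ 0.6 -0.2 -0. ] w 0.996
tool shift [-2.3  4.6 64.2]
324 269
```

View pics/d4.png

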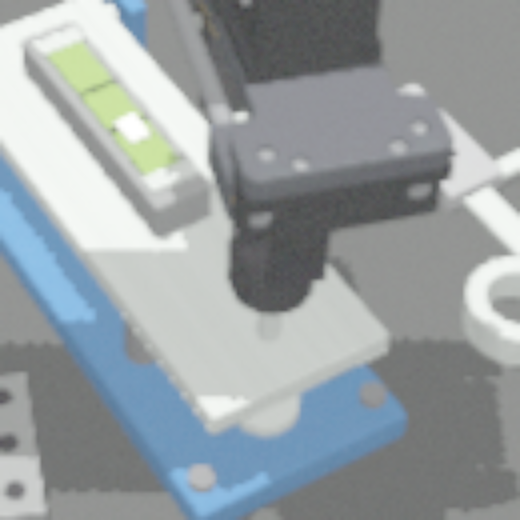

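Near finger and knob are aligned in the side view (knob about (270,270) in the crop). Descending.

Emit:
carry_out(gripper=[1,1,1,1,1,1], delta_pos=[[-2,6,10],[0,0,15],[0,0,15],[0,0,15],[0,0,9],[0,0,0]], rotation=[[0,0,0],[0,0,0],[0,0,0],[0,0,0],[0,0,0],[0,0,0]])

```text
t: 8.2
eef_pos: [565.3, -132.0, 96.8]
ee_rot: [-2.191, -2.249, 0.002]
ft_force: [0.2, 0.0, 0.3]
width: 1.001
```

Emit:
carry_out(gripper=[-1,-1,-1,-1,-1,-1,-1,-1], delta_pos=[[0,0,0],[0,0,0],[0,0,0],[0,0,0],[0,0,0],[0,0,0],[0,0,0],[0,0,0]], rotation=[[0,0,0],[0,0,0],[0,0,0],[0,0,0],[0,0,0],[0,0,0],[0,0,0],[0,0,0]], squeeze=30)

```text
t: 9.2
eef_pos: [565.9, -129.0, 97.7]
ee_rot: [-2.188, -2.25, -0.003]
ft_force: [-0.7, 5.3, 2.1]
width: 0.395
```

```bash
python3 -c "
from h import *
st()"
```

```text
t 9.2 pos [ 565.9 -129.    97.7] loc [   5.6 -118.2   79.7] yaw 1.599 z [-0.001  0.004 -1.   ] q [-0.07  0.27  0.29  1.79 -0.09  1.1   1.85] F [-0.7  5.3  2.1] w 0.395
```

Emit:
carry_out(gripper=[-0.05,-0.05,-0.05,-0.05,-1,-1,-1,-1,-1], delta_pos=[[0,0,0],[0,0,0],[4,-3,2],[0,0,0],[0,0,0],[0,0,0],[0,0,0],[0,0,0],[0,0,0]], rotation=[[0,0,0],[0,0,0],[0,0,0],[0,0,0],[0,0,0],[0,0,0],[0,0,0],[0,0,0],[0,0,0]], squeeze=30)

```text
t: 10.32
eef_pos: [562.8, -128.6, 95.8]
ee_rot: [2.192, 2.25, -0.001]
ft_force: [-0.7, -1.0, -0.2]
width: 0.403
```

Emit:
carry_out(gripper=[-1,-1,-1,-1], delta_pos=[[0,0,2],[0,0,2],[0,0,0],[0,0,0]], rotation=[[0,0,0],[0,0,0],[0,0,0],[0,0,0]])

```text
t: 10.82
eef_pos: [563.0, -128.8, 92.3]
ee_rot: [2.192, 2.249, 0.0]
ft_force: [-2.0, -3.0, 4.6]
width: 0.402
```

Emit:
carry_out(gripper=[-1,-1,-1,-1], delta_pos=[[0,0,2],[0,0,2],[0,0,0],[0,0,0]], rotation=[[0,0,0],[0,0,0],[0,0,0],[0,0,0]])

```text
t: 11.32
eef_pos: [563.3, -129.0, 88.8]
ee_rot: [2.192, 2.248, 0.001]
ft_force: [-1.1, -4.1, 7.2]
width: 0.401
```

Emit:
carry_out(gripper=[-1,-1,-1,-1], delta_pos=[[0,0,2],[0,0,2],[0,0,0],[0,0,0]], rotation=[[0,0,0],[0,0,0],[0,0,0],[0,0,0]])

```text
t: 11.82
eef_pos: [563.7, -129.4, 87.1]
ee_rot: [2.192, 2.247, 0.002]
ft_force: [-6.1, -2.7, 19.9]
width: 0.399
```

Emit:
carry_out(gripper=[-1,-1,-1,-1], delta_pos=[[0,0,2],[0,0,2],[0,0,0],[0,0,0]], rotation=[[0,0,0],[0,0,0],[0,0,0],[0,0,0]])

```text
t: 12.32
eef_pos: [564.4, -129.8, 86.3]
ee_rot: [2.191, 2.246, 0.004]
ft_force: [-13.0, -1.6, 34.4]
width: 0.399
```

Seated, but pressing harder than needed. I ease off and look at the bubble.

Emit:
carry_out(gripper=[-1,-1,-1], delta_pos=[[0,0,-4],[0,0,0],[0,0,0]], rotation=[[0,0,0],[0,0,0],[0,0,0]])

```text
t: 12.7
eef_pos: [563.9, -129.7, 86.8]
ee_rot: [2.192, 2.247, 0.002]
ft_force: [-5.0, -2.9, 17.8]
width: 0.398
```

```bash
cat > bub.py <<'E'
from h import *
from bench import *
import sys
def shot(k,save=False):
    c=read_camera("side");np.savez(f"side{k}.npz",**c)
    # vial line along stand y at x~0, y from -40..80 (local), z 70
    ys=np.arange(-50,90,1.);xs=np.arange(-15,16,1.)
    z=70
    P=np.array([[proj(c,W(x,y,z)) for y in ys] for x in xs],np.float32)
    im=cv2.remap(c["image"],P[:,:,0],P[:,:,1],cv2.INTER_CUBIC)
    if save: cv2.imwrite(f"pics/b{k}.png",cv2.resize(im[:,:,::-1],None,fx=5.5,fy=8,interpolation=cv2.INTER_CUBIC))
    return ys,xs,im
E
python3 - <<'E'
from bub import *
st();ys,xs,im=shot(5,True)
E
```

```text
t 12.7 pos [ 563.9 -129.7   86.8] loc [   3.4 -118.2   68.8] yaw 1.596 z [ 0.003 -0.001 -1.   ] q [-0.07  0.28  0.29  1.81 -0.09  1.07  1.85] F [-5.  -2.9 17.8] w 0.398
```

View pics/b5.png

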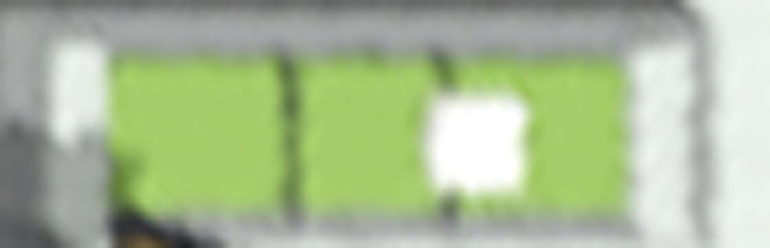

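Lines at columns 290 and 447 (28.5 mm apart, expected 28); the bubble at 476 is about +19.5 mm towards the hinge. That calls for about 1.75 rad clockwise.

Emit:
carry_out(gripper=[-1,-1,-1,-1,-1,-1,-1], delta_pos=[[0,0,0],[0,0,0],[0,0,0],[0,0,0],[0,0,0],[0,0,0],[0,0,0]], rotation=[[0,0,0.14],[0,0,0.14],[0,0,0.14],[0,0,0.14],[0,0,0.14],[0,0,0],[0,0,0]])

```text
t: 13.62
eef_pos: [563.5, -130.4, 86.8]
ee_rot: [2.829, 1.359, 0.002]
ft_force: [-5.3, -4.1, 17.9]
width: 0.396
```

```bash
cat >> bub.py <<'E'
def meas(k):
    ys,xs,im=shot(k)
    f=im.astype(float);r,g,b=f[:,:,0],f[:,:,1],f[:,:,2]
    w=(b>190)&(r>190)
    rows=slice(12,24)
    col=w[rows].mean(0)
    j=np.where((col>.4)&(ys>-27)&(ys<61))[0]
    yb=ys[j].mean() if len(j) else None
    top=g[8:11].mean(0);bot=g[25:26].mean(0)
    def line(lo,hi):
        s=(ys>=lo)&(ys<=hi);d=np.clip(top[s].max()-top[s],0,None);d[d<.4*d.max()]=0
        return (ys[s]*d).sum()/d.sum()
    l1,l2=line(-3,9),line(25,37)
    print("bubble",yb,"n",len(j),"lines",round(l1,1),round(l2,1),"offset",None if yb is None else round(yb-(l1+l2)/2,1))
E
python3 - <<'E'
from bub import *
st();meas(6)
import bub
c=cam("side",5);bub.read_camera=lambda n:{k:c[k] for k in c}
meas(99)
E
```

```text
t 13.62 pos [ 563.5 -130.4   86.8] loc [   2.8 -118.7   68.8] yaw 0.896 z [ 0.002 -0.002 -1.   ] q [-0.16  0.28  0.39  1.81 -0.12  1.07  1.17] F [-5.3 -4.1 17.9] w 0.396
bubble 29.0 n 17 lines 3.0 30.9 offset 12.0
bubble 36.0 n 17 lines 2.0 30.2 offset 19.9
```

Emit:
carry_out(gripper=[-1,-1,-1,-1,-1,-1,-1,-1,-1], delta_pos=[[0,0,0],[0,0,0],[0,0,0],[0,0,0],[0,0,0],[0,0,0],[0,0,0],[0,0,0],[0,0,0]], rotation=[[0,0,0.15],[0,0,0.15],[0,0,0.15],[0,0,0.15],[0,0,0.15],[0,0,0.15],[0,0,0.15],[0,0,0],[0,0,0]])

```text
t: 14.8
eef_pos: [562.4, -130.1, 86.6]
ee_rot: [3.131, -0.242, -0.001]
ft_force: [-9.1, -2.7, 21.4]
width: 0.402
```

Run:
```python
from bub import *
st();meas(7)
c=cam("side",7);u,v=proj(c,W(20,0,60)).astype(int)
ys,xs,im=shot(8,True)
a=cv2.imread("pics/b8.png");b=cv2.resize(c["image"][v-60:v+60,u-90:u+90,::-1],(510,340),interpolation=cv2.INTER_CUBIC)
b=((b/255.)**.5*255).astype(np.uint8);b=cv2.copyMakeBorder(b,0,0,0,a.shape[1]-510,cv2.BORDER_CONSTANT)
cv2.imwrite("pics/e8.png",np.vstack([a,b]))
```

```text
t 14.8 pos [ 562.4 -130.1   86.6] loc [   1.8 -118.2   68.6] yaw -0.154 z [-0.    -0.001 -1.   ] q [-0.29  0.3   0.55  1.81 -0.17  1.08  0.17] F [-9.1 -2.7 21.4] w 0.402
bubble None n 0 lines 5.1 30.4 offset None
```

View pics/e8.png

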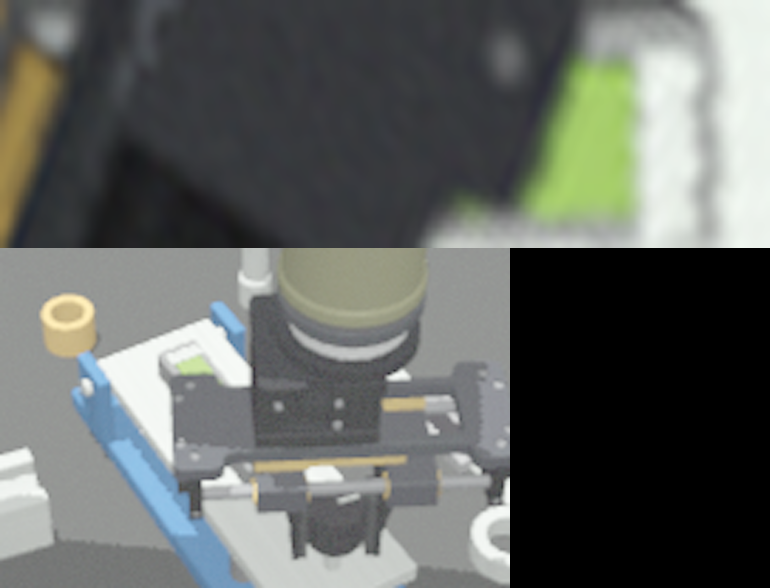

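The gripper body now hides the vial from the side camera. I try the top camera.

Run:
```python
from bub import *
c=read_camera("top");np.savez("top9.npz",**c)
u,v=proj(c,W(0,-20,60)).astype(int)
b=cv2.resize(c["image"][v-45:v+45,u-65:u+65,::-1],(650,450),interpolation=cv2.INTER_CUBIC)
hsv=cv2.cvtColor(c["image"],cv2.COLOR_RGB2HSV)[v-45:v+45,u-65:u+65]
print("green px",((hsv[:,:,0]>30)&(hsv[:,:,0]<50)&(hsv[:,:,1]>90)&(hsv[:,:,2]>120)).sum())
c0=cam("top",3);hsv=cv2.cvtColor(c0["image"],cv2.COLOR_RGB2HSV)[v-45:v+45,u-65:u+65]
print("ref",((hsv[:,:,0]>30)&(hsv[:,:,0]<50)&(hsv[:,:,1]>90)&(hsv[:,:,2]>120)).sum())
```

```text
green px 724
ref 296
```

Hidden there too: only the olive arm shows. I re-grip at the original yaw, which keeps the vial visible. The knob stays where it is left.

Emit:
carry_out(gripper=[0.4,0.4,0.4,0.4,0.4], delta_pos=[[0,0,-4],[0,0,-5],[0,0,-5],[0,0,0],[0,0,0]], rotation=[[0,0,0],[0,0,0],[0,0,0],[0,0,0],[0,0,0]])

```text
t: 15.58
eef_pos: [562.7, -127.9, 97.5]
ee_rot: [-3.132, 0.24, 0.0]
ft_force: [-0.1, -0.8, -0.6]
width: 0.695
```

Emit:
carry_out(gripper=[0.4,0.4,0.4,0.4,0.4,0.4,0.4,0.4,0.4,0.4], delta_pos=[[0,0,0],[0,0,0],[0,0,0],[0,0,0],[0,0,0],[0,0,0],[0,0,0],[0,0,0],[0,0,0],[0,0,0]], rotation=[[0,0,-0.17],[0,0,-0.17],[0,0,-0.17],[0,0,-0.17],[0,0,-0.17],[0,0,-0.17],[0,0,-0.17],[0,0,-0.17],[0,0,-0.17],[0,0,-0.17]])

```text
t: 16.82
eef_pos: [562.6, -128.1, 97.4]
ee_rot: [-2.241, -2.201, 0.0]
ft_force: [0.5, 0.0, -0.4]
width: 0.701
```

```bash
python3 -c "
from bub import *
to((562.5,-129,95.5));meas(10)"
```

```text
t 16.82 pos [ 562.6 -128.1   97.4] loc [   2.7 -116.3   79.4] yaw 1.553 z [-0.001  0.    -1.   ] q [-0.09  0.27  0.31  1.8  -0.09  1.09  1.8 ] F [ 0.5  0.  -0.4] w 0.701
tool shift [-0.9 -0.1  1.9]
bubble 3.0 n 17 lines 5.6 33.5 offset -16.6
```

Emit:
carry_out(gripper=[-1,-1,-1,-1,-1,-1], delta_pos=[[-1,0,2],[0,0,0],[0,0,0],[0,0,0],[0,0,0],[0,0,0]], rotation=[[0,0,0],[0,0,0],[0,0,0],[0,0,0],[0,0,0],[0,0,0]], squeeze=30)

```text
t: 17.62
eef_pos: [562.8, -128.8, 95.8]
ee_rot: [-2.247, -2.195, -0.0]
ft_force: [-0.2, 0.9, 0.3]
width: 0.401
```

Emit:
carry_out(gripper=[-1,-1,-1,-1,-1,-1,-1], delta_pos=[[0,0,3],[0,0,3],[0,0,2],[0,0,2],[0,0,2],[0,0,0],[0,0,0]], rotation=[[0,0,0],[0,0,0],[0,0,0],[0,0,0],[0,0,0],[0,0,0],[0,0,0]])

```text
t: 18.5
eef_pos: [564.5, -129.4, 90.5]
ee_rot: [2.246, 2.193, 0.006]
ft_force: [-13.1, 3.7, 37.2]
width: 0.401
```

```bash
python3 -c "
from bub import *
st();meas(11);shot(12,True)"
```

```text
t 18.5 pos [ 564.5 -129.4   90.5] loc [   4.1 -118.1   72.5] yaw 1.547 z [ 0.004  0.001 -1.   ] q [-0.09  0.27  0.31  1.8  -0.1   1.08  1.8 ] F [-13.1   3.7  37.2] w 0.401
bubble 20.0 n 17 lines 3.9 32.4 offset 1.9
```

Emit:
carry_out(gripper=[-1,-1,-1,-1,-1], delta_pos=[[0,0,-5],[0,0,0],[0,0,0],[0,0,0],[0,0,0]], rotation=[[0,0,0],[0,0,0.15],[0,0,0],[0,0,0],[0,0,0]])

```text
t: 19.23
eef_pos: [563.8, -129.5, 91.2]
ee_rot: [2.405, 2.019, 0.003]
ft_force: [-3.8, 1.5, 12.8]
width: 0.4
```

```bash
python3 -c "
from bub import *
st();meas(13);shot(14,True)
c=cam('side',13);u,v=proj(c,W(20,0,60)).astype(int)
a=cv2.imread('pics/b14.png');b=cv2.resize(c['image'][v-60:v+60,u-90:u+90,::-1],(510,340),interpolation=cv2.INTER_CUBIC)
b=((b/255.)**.5*255).astype(np.uint8);b=cv2.copyMakeBorder(b,0,0,0,a.shape[1]-510,cv2.BORDER_CONSTANT)
cv2.imwrite('pics/e14.png',np.vstack([a,b]))
"
```

```text
t 19.23 pos [ 563.8 -129.5   91.2] loc [   3.4 -118.    73.2] yaw 1.396 z [ 0.003  0.    -1.   ] q [-0.11  0.27  0.33  1.8  -0.1   1.08  1.66] F [-3.8  1.5 12.8] w 0.4
bubble 16.0 n 17 lines 4.5 32.6 offset -2.5
```

View pics/e14.png

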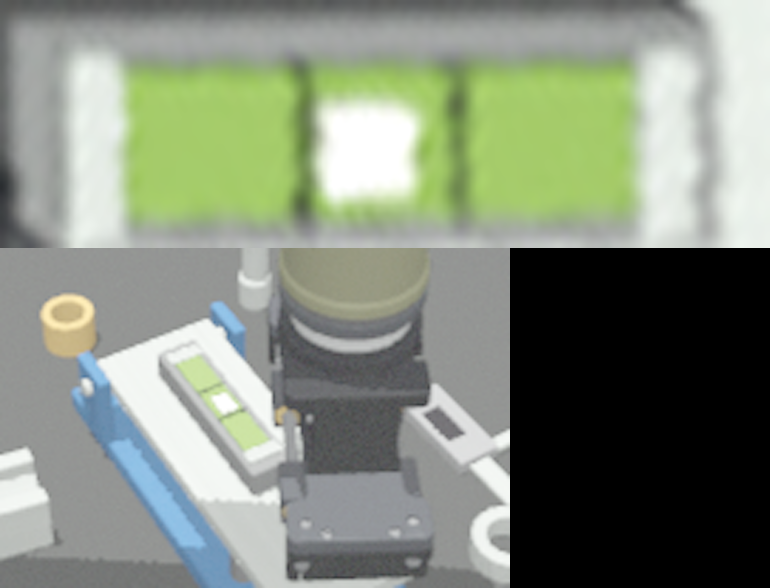

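Emit:
carry_out(gripper=[-1,-1,-1,-1,-1], delta_pos=[[0,0,1.5],[0,0,0],[0,0,0],[0,0,0],[0,0,0]], rotation=[[0,0,0],[0,0,-0.1],[0,0,0],[0,0,0],[0,0,0]])

```text
t: 19.95
eef_pos: [564.0, -129.4, 90.9]
ee_rot: [2.301, 2.137, 0.004]
ft_force: [-5.9, 1.7, 20.5]
width: 0.399
```

```bash
python3 -c "
from bub import *
st();meas(15)"
```

```text
t 19.95 pos [ 564.  -129.4   90.9] loc [   3.6 -118.    72.9] yaw 1.497 z [ 0.003  0.    -1.   ] q [-0.09  0.27  0.32  1.8  -0.1   1.08  1.75] F [-5.9  1.7 20.5] w 0.399
bubble 18.0 n 17 lines 4.0 32.1 offset -0.0
```

Emit:
carry_out(gripper=[-1,-1,-1,-1,-1,-1], delta_pos=[[0,0,0],[0,0,0],[0,0,0],[0,0,0],[0,0,0],[0,0,0]], rotation=[[0,0,0],[0,0,0],[0,0,0],[0,0,0],[0,0,0],[0,0,0]])

```text
t: 20.75
eef_pos: [564.0, -129.5, 90.9]
ee_rot: [2.301, 2.137, 0.004]
ft_force: [-7.0, 2.0, 20.5]
width: 0.401
```

```bash
python3 -c "
from bub import *
g,_=st();meas(16)
assert 15<g['ft_force'][2]<28
hand_in()"
```

```text
t 20.75 pos [ 564.  -129.5   90.9] loc [   3.6 -118.    72.9] yaw 1.497 z [ 0.003  0.    -1.   ] q [-0.09  0.27  0.32  1.8  -0.1   1.08  1.75] F [-7.   2.  20.5] w 0.401
bubble 18.0 n 17 lines 4.0 32.1 offset -0.0
the job is handed in; nothing more can be done
```

I flipped the lever over, gripped the knob, pressed the foot onto its anvil, and turned the knob until the bubble sat between the lines. I handed in at about 20.8 s, and hand-in gives no verdict.

- **Bubble:** in the last side view it measured about 0 mm from the vial's middle. The reading was the same twice, 0.8 s apart.
- **Press and grip:** the wrist read a steady 20.5 N pressing down. Seating takes 4–6 N, so roughly 15 N should be on the anvil. The fingers were closed on the knob with a 30 N grip setting.
- **Lever:** after the push, both cameras put the ball close to its position at about 1.5 rad. The gripper blocked the view at the end, so I did not re-check it; nothing touched it after that.
- **Other things on the table:** I saw no contact with them, but I did not measure their positions at the end.

Two things differed from plan:
- **Re-grip:** the gripper hid the vial partway through turning, so I released the knob and re-gripped it at the earlier angle to see the bubble.
- **Harder press:** right after each of the two pressings the wrist force briefly read 34–37 N. The bubble also shifts by 2–3 mm with how hard the knob is pressed, so I set the final position at the final push.

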